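Bring a board sample to the measuring mat and hold the gauge over it

ROBOT

A 6-joint arm with a two-finger parallel gripper is mounted at the origin on the work surface. World frame = base frame: x ahead of the robot, y to its left, z up, the work surface at z = 0. Lengths are in m, angles in rad, forces in N, time in s.
With the tool pointing down it reaches from about 0.275 to 0.725 m from the base axis. Payload 5.6 kg.
Tool frame: the origin (TCP) lies between the finger pads; the fingertips stand 22 mm ahead of it and the grasp point (between the pads) lies 3 mm ahead of it (arm.nose_length is the distance from the TCP to the fingertips, in m); z points along the fingers, y is the line along which they close (so a half turn about z gives the same grasp; the last joint's range is limited). The gripper opens to 85 mm and grips with 20 to 120 N. Pads are 22 mm wide; open, the fingers measure 114 mm over their backs; the gripper's body (76 mm by 85 mm) begins 54 mm behind the grasp point. The pads swing forward as they close: fully open they stand 13 mm farther back than shut.
Start: joints at [1.493, 0.255, 0.108, 0, -1.424, -0.285], TCP at [0.195, 0.514, 0.253] pointing down, gripper open.
Joint ranges: [-2.95, 2.95], [-1.21, 1.97], [-1.09, 1.5], [-2.87, 1.71], [-2.94, -0.07], [-3.05, 3.05]. Speed limits (rad/s): [2.57, 2.57, 3.14, 3.14, 3.14, 3.14].

INTERFACE

Orientations are given as a unit quaternion [x, y, z, w].
In Python, from station import arm, imaging gives the robot as it stands. The module is installed in compiled form; this text tells all that it offers.
- The arm moves only by the tool jog_arm, never from a script. Its argument "moves" is a list of rows, each a list of 3 entries, a list of its own where there are three numbers: the shift along the tool's x, y, z in mm, then the turn about the tool's z in degrees, then the finger opening in mm, from 0 to 85.4. A call has 1 to 5 rows; each row shifts and turns the commanded pose from where the row before left it, along the tool's axes as they then stand; what a row does not reach is not made up. A row lasts 1/12 s, in which the tool goes at most 41.7 mm and 7.16 degrees, less where a joint would pass 70% of its speed; a pose out of reach is approached as far as the arm can. A call with a gripper value outside its range is refused whole. The fingers move at their own pace and stop on an object; the grip force is fixed at half the most. Time passes only in rows, so rows that do not move let the fingers close. It gives the time, the measured TCP pose, the force, the opening and the grip force at its end, in the units of the state.
- arm.sense(): the state, without advancing time (a new reading comes with each control period).
- imaging.read_camera(name): name is "side" or "top"; returns a dict with "color" (384x512x3 uint8, red, green, blue), "range_z" (384x512 float32, m along the optical axis (not along the pixel's ray), 0 where there is no reading), "fx", "fy", "cx", "cy" (pixels), "R" (3x3) and "t" (3): a world point X has camera coordinates R X + t. Camera axes: x right, y down, z forward; pixel columns grow to the right and rows downward; lengths in m; the calibration is good to about 2 mm. A picture is of the moment at which its call begins.
- arm.job_done(): hands the job in; it is judged then, once.
The state is a dict: "time": time; "joint_positions": joint angles; "qd": joint speeds; "joint_efforts": joint torques, N m; "position": TCP position; "orientation": TCP orientation; "ft_force": force on the tool from outside, world axes, zero at the start; "torque": the same for the moment, N m; "width": finger opening in m; "finger_force": force on a finger pad.
Only numpy, scipy, OpenCV 4.12 (cv2) and the standard library are available. Lean on these libraries where they do the work, as an engineer would, in place of code of your own. Each camera call takes 0.05 s, during which the arm holds its last target. There are 200 camera calls.

TASK

First slide the single grey-topped sample slab flat across the bench, without lifting it, until it lies wholly on the blue measuring mat and lined up lengthways with it, and let go of it. Then take the blue gauge by its black grip, lift it off the dark zero block and, keeping it upright all the way, finish while still holding it level and still about 10 cm above the middle of the slab, with the slab still in place. Leave the short stack of boards, the mouse and the brass weight where they are.

Things in the scene. Friction and masses are not known exactly. Their poses are not given: they have to be found in the camera images.
- slab: loose board sample, 140 (x) x 56 (y) x 22 (z) mm, about 0.3 kg, white sides and grey top; it lies flat on the bench and can be gripped across its 56 mm width. Origin at the centre of its underside, x along its length, z up. Both ends are alike.
- mat: blue measuring mat with a white outline, 190 (x) x 100 (y) mm, flat on the bench and fixed, too thin (under 1 mm) to catch anything that slides over it. Origin at its centre on the bench, x along its length.
- zero_block: dark square block, 100 x 100 x 30 mm high, fixed on the bench; the gauge stands on its flat top. Origin at the centre of its underside.
- gauge: loose hand-held gauge, 105 mm high, about 0.35 kg: round steel foot 56 mm across, 12 mm high; round blue body 46 mm across, up to 52 mm; round display on its -x side, 31 mm from the axis; on top a black grip block 60 (x) x 24 (y) mm, from 50 to 105 mm above the underside, yellow strip on top: take it across the 24 mm. Origin: centre of its underside, z up.
- stack: bystander: loose stack of three white boards with grey tops, 140 x 58 x 66 mm high, near the bench's far side; origin at the centre of its underside
- mouse: bystander: black computer mouse, 90 x 58 x 32 mm, between the robot and the mat; origin at the centre of its underside
- check_weight: bystander: upright brass cylinder, 48 mm across and 45 mm high, near the bench's far side; origin at the centre of its underside
Not all that is in view belongs to the job. Of the things like the slab, leave any that is purple; of the rest the larger one is meant.

How it is judged:
By the outcome, as a careful person would: the job done as asked, in the order asked, and still so for the second after the job is handed in, while the arm keeps its last pose, push and grip.
It also fails if it takes over 64 s, if anything falls off the work surface, if the arm or the gripper's body presses on something with over 40 N, if the wrist force passes 120 N, or if a joint passes its speed limit or range.

## Working session

There is one attempt and no reset: what is moved stays moved. The work goes in short steps, Python scripts to look and compute and a tool call to move; the robot and the scene stay as the last step left them, time stands still between calls to the robot, and variables do not carry over. Pictures are saved under pics/ and viewed, at most 10 in all, crops included, and the job is handed in when it is done.

Besides the shell and the picture viewer there is one more tool, called in YAML: its name, and indented under it one key for each argument. jog_arm: Moves the arm, as the interface text tells. Its arguments: {"type":"object","properties":{"moves":{"type":"array"}},"required":["moves"]}

```bash
mkdir -p pics; cat > h.py <<'E'
import numpy as np, cv2
from station import arm, imaging
def cam(n):
    c=imaging.read_camera(n); c['R']=np.array(c['R']); c['t']=np.array(c['t']); return c
def cloud(c):
    h,w=c['range_z'].shape; u,v=np.meshgrid(np.arange(w),np.arange(h)); z=c['range_z']
    P=np.stack([(u-c['cx'])/c['fx']*z,(v-c['cy'])/c['fy']*z,z],-1)
    return (P-c['t'])@c['R']
def onplane(c,uv,z):
    uv=np.atleast_2d(uv).astype(float)
    d=np.c_[(uv[:,0]-c['cx'])/c['fx'],(uv[:,1]-c['cy'])/c['fy'],np.ones(len(uv))]@c['R']
    o=-c['R'].T@c['t']; return o+d*((z-o[2])/d[:,2])[:,None]
def save(c,n): cv2.imwrite('pics/'+n,c['color'][:,:,::-1])
E
python3 - <<'E'
from h import *
a=cam('top');b=cam('side')
cv2.imwrite('pics/a.png',a['color'][:,:,::-1]);cv2.imwrite('pics/b.png',b['color'][:,:,::-1])
s=arm.sense();print(s['time'],s['position'],s['orientation'],s['width'],arm.nose_length)
for c in(a,b):print(-c['R'].T@c['t'],c['R'][2])
E
```

```text
0.1 [0.19500915 0.5138346  0.25250731] [ 9.83587073e-01 -1.80432129e-01 -1.16141260e-04  8.38735922e-04] 0.08495836238916174 0.022
[0.46838428 0.04881055 1.08276704] [ 0.04531546 -0.00565208 -0.99895674]
[0.45812085 0.91836434 0.65998826] [ 0.07113137 -0.81101945 -0.58067873]
```

View pics/a.png

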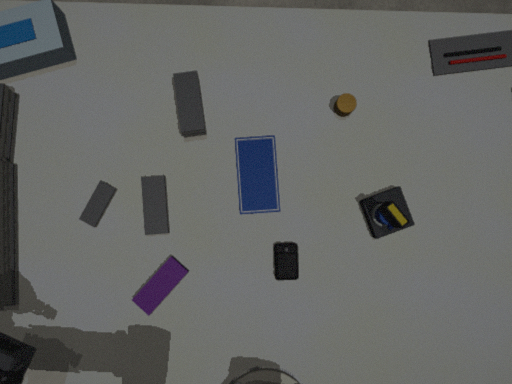

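View pics/b.png

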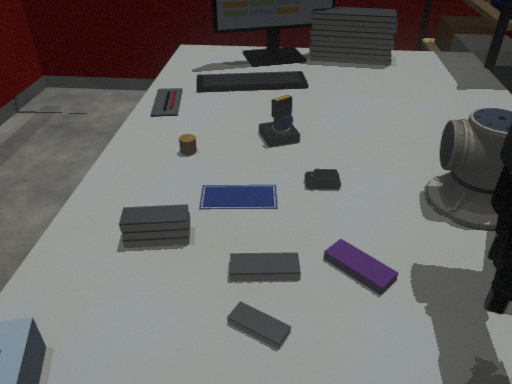

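The top view shows four slab-like things:
- a grey one at (155,205)
- a smaller grey one at (98,203)
- a purple one at (160,285)
- the stack at (190,103)

The one meant is (155,205), the larger of the two single grey boards. The mat is at (258,175), the gauge on its block at (388,212), the mouse at (286,260) and the weight at (345,104). I'll confirm the slab in a crop and measure.

```bash
cat > m.py <<'E'
from h import *
def rect(c,mask,z,name,big=True):
    n,l,st,ce=cv2.connectedComponentsWithStats(mask.astype(np.uint8))
    k=1+np.argmax(st[1:,4]); p=np.argwhere(l==k)[:,::-1]
    ct,_=cv2.findContours((l==k).astype(np.uint8),cv2.RETR_EXTERNAL,cv2.CHAIN_APPROX_NONE)
    w=onplane(c,ct[0][:,0,:],z)[:,:2]
    (cx,cy),(a,b),an=cv2.minAreaRect((w*1000).astype(np.float32))
    if a<b:a,b,an=b,a,an+90
    print(name,'c',round(cx,1),round(cy,1),'size',round(a,1),round(b,1),'long-axis deg',round((an+90)%180-90,1),'px',ce[k].round())
    return cx,cy,an
def win(c,u0,u1,v0,v1):
    m=np.zeros(c['range_z'].shape,bool);m[v0:v1,u0:u1]=1;return m
E
python3 - <<'E'
from m import *
a=cam('top');P=cloud(a);Z=P[:,:,2];col=a['color'].astype(int);hsv=cv2.cvtColor(a['color'],cv2.COLOR_RGB2HSV)
grey=(hsv[:,:,1]<60)&(hsv[:,:,2]<125)
for nm,w in(('slab',(130,180,165,245)),('small',(75,122,170,235)),):
    W=win(a,*w);m=W&(Z>.014);print(nm,'topz',np.median(Z[m]));rect(a,m,np.median(Z[m]),nm+' depth');rect(a,W&grey,.022,nm+' grey')
W=win(a,225,290,125,225);rect(a,W&(col[:,:,2]>col[:,:,0]+40),0,'mat')
W=win(a,165,215,60,145);m=W&(Z>.05);rect(a,m,.066,'stack');
W=win(a,265,305,235,285);rect(a,W&(Z>.008),.02,'mouse')
W=win(a,325,365,85,125);rect(a,W&(Z>.035),.045,'weight')
W=win(a,345,425,175,245);m=W&(Z>.02);rect(a,W&(hsv[:,:,2]<90),.03,'block');print(np.median(Z[m&(Z<.05)]))
y=W&(hsv[:,:,0]>15)&(hsv[:,:,0]<40)&(hsv[:,:,1]>120)&(hsv[:,:,2]>90);print('yel z',np.median(Z[y]));rect(a,y,.135,'yellow')
m=W&(Z>.125);rect(a,m,.135,'griptop')
W=win(a,125,200,245,325);rect(a,W&(Z>.012),.022,'purple')
cr=a['color'][150:330,60:240,::-1];cr2=a['color'][170:250,340:420,::-1]
cv2.imwrite('pics/c.png',np.hstack([cv2.resize(cr,(400,400),interpolation=2),cv2.resize(cr2,(400,400),interpolation=2)]))
b=cam('side');Q=cloud(b);hb=cv2.cvtColor(b['color'],cv2.COLOR_RGB2HSV)
W=win(b,260,300,85,145);y=W&(hb[:,:,0]>15)&(hb[:,:,0]<40)&(hb[:,:,1]>120)&(hb[:,:,2]>90);print('side yel',np.median(Q[y],0));rect(b,y,.135,'yel side')
W=win(b,220,310,245,290);m=W&(Q[:,:,2]>.018);rect(b,m,.022,'slab side')
W=win(b,190,290,175,220);cb=b['color'].astype(int);rect(b,W&(cb[:,:,2]>cb[:,:,0]+40),0,'mat side')
E
```

```text
slab topz 0.022371211247583466
slab depth c 499.1 280.4 size 139.9 57.8 long-axis deg 5.9 px [154. 205.]
slab grey c 499.4 280.8 size 191.3 118.4 long-axis deg 1.9 px [154. 204.]
small topz 0.017320168465738923
small depth c 499.0 420.1 size 106.9 44.1 long-axis deg -26.8 px [ 97. 203.]
small grey c 501.9 416.8 size 155.7 110.9 long-axis deg 2.2 px [ 98. 202.]
mat c 580.7 35.4 size 173.9 84.9 long-axis deg 5.3 px [257. 175.]
stack c 740.2 199.0 size 145.1 57.4 long-axis deg 9.5 px [189. 101.]
mouse c 371.8 -39.7 size 89.6 58.1 long-axis deg 4.4 px [286. 261.]
weight c 753.6 -172.6 size 49.6 45.6 long-axis deg -43.6 px [346. 103.]
block c 500.0 -272.0 size 115.6 112.5 long-axis deg 21.6 px [384. 211.]
0.030999707834035155
yel z 0.1368241230250825
yellow c 488.5 -267.5 size 48.9 13.6 long-axis deg 40.1 px [397. 214.]
griptop c 488.6 -265.5 size 60.4 25.9 long-axis deg 40.3 px [396. 214.]
purple c 307.0 261.2 size 141.9 56.6 long-axis deg -40.9 px [160. 285.]
side yel [ 0.4922448  -0.2625722   0.13574344]
yel side c 490.2 -265.0 size 47.4 11.5 long-axis deg 39.9 px [282.  98.]
slab side c 499.9 286.1 size 139.9 61.0 long-axis deg 6.3 px [264. 263.]
mat side c 582.1 35.2 size 173.8 84.3 long-axis deg 5.0 px [239. 196.]
```

View pics/c.png

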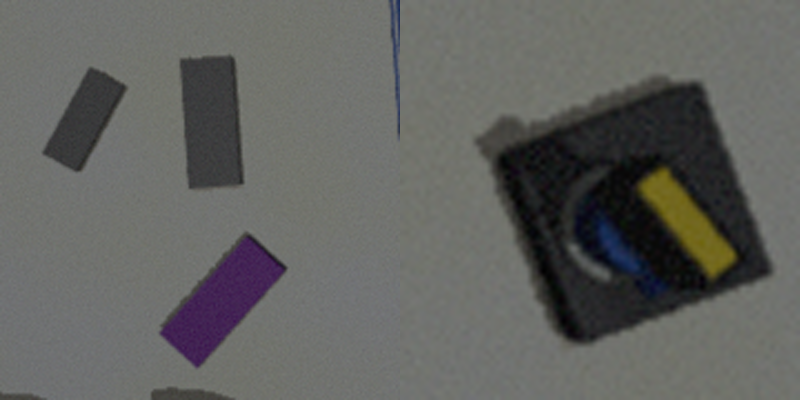

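The crop confirms the larger grey slab. It measures 140x57 with its top at 22 mm, at (499.5, 281), 5.9°. The smaller grey board is only 107x44. The gauge grip is seen at 40°. Next I align the tool and move above the slab.

jog_arm:
  moves:
    - [[0,0,0],-6.7,85]
    - [[0,0,0],-6.7,85]
    - [[0,0,0],-6.7,85]
    - [[0,0,0],-6.7,85]
    - [[25,24,0],0,85]

```text
time: 0.62
position: [0.2201, 0.4949, 0.2522]
orientation: [0.998, 0.058, -0.001, 0.0]
ft_force: [0.5, 0.8, -0.9]
width: 0.0847
finger_force: 0.0
```

jog_arm:
  moves:
    - [[25,24,0],0,85]
    - [[25,24,0],0,85]
    - [[25,24,0],0,85]
    - [[25,24,0],0,85]
    - [[25,24,0],0,85]

```text
time: 1.03
position: [0.3604, 0.3854, 0.2532]
orientation: [0.999, 0.053, -0.0, 0.0]
ft_force: [0.8, 1.2, 0.2]
width: 0.0849
finger_force: 0.0
```

jog_arm:
  moves:
    - [[25,24,0],0,85]
    - [[25,24,0],0,85]
    - [[25,24,0],0,85]
    - [[25,24,0],0,85]
    - [[0,0,0],0,85]

```text
time: 1.45
position: [0.4723, 0.2981, 0.2527]
orientation: [0.999, 0.05, -0.0, 0.001]
ft_force: [-1.3, -0.9, -0.2]
width: 0.0849
finger_force: 0.0
```

```bash
cat > go.py <<'E'
from h import *
from scipy.spatial.transform import Rotation as Ro
import sys
s=arm.sense();p=np.array(s['position'])*1000;M=Ro.from_quat(s['orientation']).as_matrix()
print('t',s['time'],'p',p.round(1),'xang',np.degrees(np.arctan2(M[1,0],M[0,0])).round(2),'tilt',np.degrees(np.arccos(-M[2,2])).round(2),'w',s['width']*1000,'F',np.array(s['ft_force']).round(1),s['finger_force'],'q',np.array(s['joint_positions']).round(2))
if len(sys.argv)>1: print('tool delta',(M.T@(np.array([float(x) for x in sys.argv[1:4]])-p)).round(1))
E
python3 go.py 499.5 281.5 24
```

```text
t 1.45 p [472.3 298.1 252.7] xang 5.75 tilt 0.12 w 84.8706235457481 F [-1.3 -0.9 -0.2] 0.0 q [ 0.84  0.27  0.13  0.   -1.43  0.83]
tool delta [ 25.5  18.8 228.7]
```

jog_arm:
  moves:
    - [[25.5,19,20],0,85]
    - [[0,0,40],0,85]
    - [[0,0,40],0,85]
    - [[0,0,40],0,85]
    - [[0,0,30],0,85]

```text
time: 1.87
position: [0.495, 0.2842, 0.0798]
orientation: [0.999, 0.052, -0.002, 0.001]
ft_force: [-0.0, -0.7, -0.9]
width: 0.0851
finger_force: 0.0
```

```bash
python3 go.py 499.5 281.5 24; python3 - <<'E'
from h import *
c=cam('top');cv2.imwrite('pics/d.png',cv2.resize(c['color'][110:290,90:270,::-1],(540,540),interpolation=2))
E
```

```text
t 1.8667 p [495.  284.2  79.8] xang 5.95 tilt 0.21 w 85.05298642346204 F [-0.  -0.7 -0.9] 0.0 q [ 0.79  0.41 -0.13 -0.   -1.03  0.88]
tool delta [ 4.4  3.1 55.8]
```

View pics/d.png

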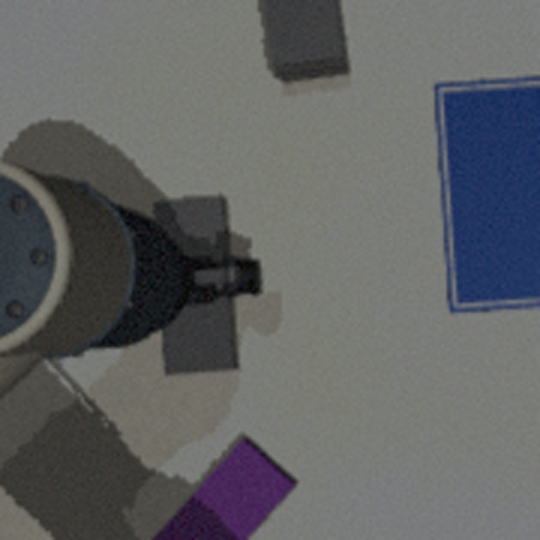

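The open gripper straddles the slab in this crop: the far finger is at (245,275) and the slab spans (160-240, 195-375). I'll settle, descend and close.

jog_arm:
  moves:
    - [[4,3,15],0,85]
    - [[0,0,20],0,85]
    - [[0,0,19],0,85]
    - [[0,0,0],0,85]
    - [[0,0,0],0,50]

```text
time: 2.33
position: [0.5006, 0.2828, 0.0296]
orientation: [0.999, 0.053, -0.0, 0.001]
ft_force: [0.8, 0.5, 0.3]
width: 0.0756
finger_force: 0.0
```

```bash
python3 go.py 499.5 281.5 24
```

```text
t 2.3333 p [500.6 282.8  29.6] xang 6.03 tilt 0.08 w 75.60641851266641 F [0.8 0.5 0.3] 0.0 q [ 0.79  0.47 -0.18  0.   -0.92  0.89]
tool delta [-1.2  1.2  5.6]
```

jog_arm:
  moves:
    - [[-1,1,2],0,50]
    - [[0,0,0],0,50]
    - [[0,0,0],0,50]
    - [[0,0,0],0,50]
    - [[0,0,0],0,50]

```text
time: 2.75
position: [0.5006, 0.2825, 0.0292]
orientation: [0.999, 0.053, 0.001, -0.001]
ft_force: [-1.5, -0.4, 6.6]
width: 0.0542
finger_force: 65.7
```

```bash
python3 go.py 581 35.3 24
```

```text
t 2.75 p [500.6 282.5  29.2] xang 6.04 tilt 0.18 w 54.15593066403412 F [-1.5 -0.4  6.6] 65.72372674942017 q [ 0.79  0.47 -0.19  0.   -0.91  0.89]
tool delta [ 53.9 254.3   5. ]
```

jog_arm:
  moves:
    - [[2,8,0],0,50]
    - [[4,17,0],0,50]
    - [[4,17,0],0,50]
    - [[4,17,0],0,50]
    - [[4,17,0],0,50]

```text
time: 3.17
position: [0.527, 0.2093, 0.0292]
orientation: [0.999, 0.053, 0.002, -0.002]
ft_force: [-1.7, 4.5, 4.9]
width: 0.0543
finger_force: 65.6
```

```bash
python3 go.py 582 36.3 29
```

```text
t 3.1667 p [527.  209.3  29.2] xang 6.07 tilt 0.29 w 54.30685595679889 F [-1.7  4.5  4.9] 65.57530403137207 q [ 0.65  0.45 -0.21 -0.   -0.9   1.02]
tool delta [ 3.640e+01  1.778e+02 -1.000e-01]
```

jog_arm:
  moves:
    - [[4,19,0],0,50]
    - [[4,19,0],0,50]
    - [[4,19,0],0,50]
    - [[4,19,0],0,50]
    - [[4,19,0],0,50]

```text
time: 3.58
position: [0.557, 0.1163, 0.0292]
orientation: [0.999, 0.053, 0.002, -0.001]
ft_force: [-0.5, 3.7, 5.6]
width: 0.0549
finger_force: 65.6
```

jog_arm:
  moves:
    - [[4,19,0],0.3,50]
    - [[4,19,0],0.3,50]
    - [[4,18,0],0.3,50]
    - [[4,15,0],0,50]
    - [[0,4,0],0,50]

```text
time: 4.0
position: [0.5808, 0.042, 0.0292]
orientation: [0.999, 0.044, 0.002, -0.001]
ft_force: [-0.8, 4.9, 5.8]
width: 0.0543
finger_force: 65.6
```

jog_arm:
  moves:
    - [[0,0,0],0,50]
    - [[0,0,0],0,50]

```text
time: 4.17
position: [0.5806, 0.0421, 0.0293]
orientation: [0.999, 0.045, 0.002, 0.0]
ft_force: [2.3, -3.9, 6.3]
width: 0.0549
finger_force: 65.7
```

```bash
python3 go.py 582 36.3 29;  python3 - <<'E'
from m import *
b=cam('side');Q=cloud(b);save(b,'e.png')
E
```

```text
t 4.1667 p [580.6  42.1  29.3] xang 5.13 tilt 0.26 w 54.9405346174445 F [ 2.3 -3.9  6.3] 65.69130063056946 q [ 0.34  0.48 -0.17  0.   -0.92  1.32]
tool delta [0.9 5.9 0.3]
```

View pics/e.png

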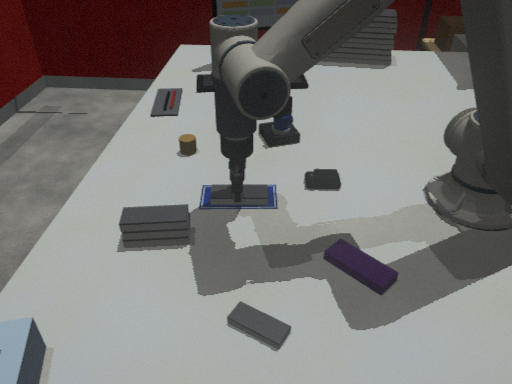

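The slab lies on the mat at about (238,195), held, with everything else in place. I'll nudge it the last 6 mm and let go.

jog_arm:
  moves:
    - [[1,4,0],0,50]
    - [[0,3,0],0,50]
    - [[0,0,0],0,50]
    - [[0,0,0],0,85]
    - [[0,0,0],0,85]

```text
time: 4.63
position: [0.5797, 0.0361, 0.0272]
orientation: [0.999, 0.045, -0.0, -0.0]
ft_force: [-0.2, 0.3, 0.1]
width: 0.076
finger_force: 0.0
```

jog_arm:
  moves:
    - [[0,0,0],0,85]
    - [[0,0,0],0,85]
    - [[0,0,0],0,85]
    - [[0,0,-15],0,85]
    - [[0,0,-25],0,85]

```text
time: 5.05
position: [0.5778, 0.0353, 0.0647]
orientation: [0.999, 0.044, -0.003, 0.001]
ft_force: [0.4, 0.3, -0.6]
width: 0.0849
finger_force: 0.0
```

jog_arm:
  moves:
    - [[0,0,-40],0,85]
    - [[0,0,-40],0,85]
    - [[0,0,-40],0,85]
    - [[0,0,-40],0,85]
    - [[0,0,-40],0,85]

```text
time: 5.47
position: [0.5796, 0.0356, 0.2693]
orientation: [0.999, 0.045, -0.0, -0.0]
ft_force: [1.0, 0.6, 0.3]
width: 0.0848
finger_force: 0.0
```

jog_arm:
  moves:
    - [[0,36,0],0,85]
    - [[0,36,0],0,85]
    - [[0,36,0],0,85]
    - [[0,36,0],0,85]
    - [[0,0,0],0,85]

```text
time: 5.88
position: [0.5926, -0.113, 0.2667]
orientation: [0.999, 0.042, -0.001, 0.001]
ft_force: [-1.8, 0.6, -0.7]
width: 0.0848
finger_force: 0.0
```

```bash
python3 go.py; python3 - <<'E'
from m import *
a=cam('top');Z=cloud(a)[:,:,2];col=a['color'].astype(int)
W=win(a,230,285,130,218);m=W&(Z>.014);rect(a,m,.022,'slab')
blue=W&(col[:,:,2]>col[:,:,0]+25);rect(a,(blue|m),0,'mat')
b=cam('side');Q=cloud(b);W=win(b,195,285,175,215);rect(b,W&(Q[:,:,2]>.017),.022,'slab side')
cv2.imwrite('pics/f.png',np.hstack([a['color'],b['color']])[:,:,::-1][:, ::1] if 0 else cv2.resize(a['color'][:,:,::-1],(512,384)))
E
```

```text
t 5.8833 p [ 592.6 -113.   266.7] xang 4.83 tilt 0.13 w 84.804205239637 F [-1.8  0.6 -0.7] 0.0 q [ 0.07  0.36  0.29  0.   -1.5   1.58]
slab c 580.7 35.3 size 211.5 131.3 long-axis deg 1.5 px [257. 174.]
mat c 583.1 35.0 size 215.9 134.1 long-axis deg 1.5 px [257. 174.]
slab side c 581.9 40.4 size 139.0 67.7 long-axis deg 5.0 px [238. 190.]
```

View pics/f.png

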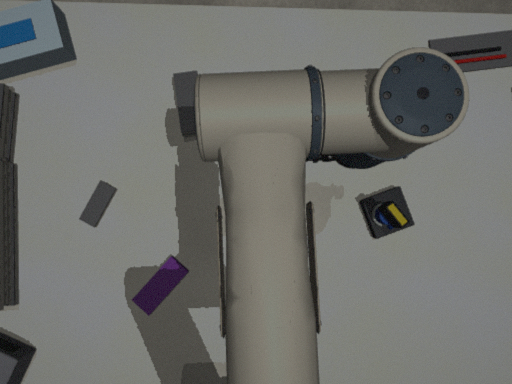

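The arm hides the mat from above, but the side camera puts the slab at (582, ~37), 5.0°, which is on the mat. The gauge is undisturbed at (397,213). I'll turn by 35° and go above it.

jog_arm:
  moves:
    - [[0,0,0],-7,85]
    - [[0,0,0],-7,85]
    - [[0,0,0],-7,85]
    - [[0,0,0],-7,85]
    - [[0,0,0],-7,85]

```text
time: 6.4
position: [0.593, -0.1063, 0.2672]
orientation: [0.938, 0.347, -0.0, -0.0]
ft_force: [-0.1, -0.3, 0.0]
width: 0.0852
finger_force: 0.0
```

jog_arm:
  moves:
    - [[-30,8,0],0,85]
    - [[-30,8,0],0,85]
    - [[-30,8,0],0,85]
    - [[-30,8,0],0,85]
    - [[-25,8,0],0,85]

```text
time: 6.82
position: [0.5069, -0.2317, 0.2675]
orientation: [0.939, 0.344, 0.0, -0.0]
ft_force: [0.5, -1.0, 0.4]
width: 0.085
finger_force: 0.0
```

jog_arm:
  moves:
    - [[-25,8,0],0,85]
    - [[0,0,0],0,85]
    - [[0,0,0],0,85]

```text
time: 7.07
position: [0.4935, -0.2539, 0.2674]
orientation: [0.939, 0.343, 0.0, -0.0]
ft_force: [-0.5, 0.9, 0.2]
width: 0.0848
finger_force: 0.0
```

```bash
python3 go.py 489.4 -265.6 112; python3 - <<'E'
from m import *
a=cam('top');Z=cloud(a)[:,:,2];col=a['color'].astype(int)
print(Z[165:185,250:265].round(3)[::8,::7])
W=win(a,230,285,130,218);m=W&(Z>.014)&(Z<.04);rect(a,m,.022,'slab')
blue=W&(col[:,:,2]>col[:,:,0]+25);rect(a,(blue|m),0,'mat')
E
```

```text
t 7.0667 p [ 493.5 -253.9  267.4] xang 40.07 tilt 0.02 w 84.76750040679286 F [-0.5  0.9  0.2] 0.0 q [-0.19  0.26  0.15 -0.   -1.46  2.46]
tool delta [-10.8   6.3 155.4]
[[0.027 0.024 0.024]
 [0.025 0.023 0.021]
 [0.022 0.02  0.023]]
slab c 579.8 36.1 size 140.3 56.0 long-axis deg 5.0 px [257. 174.]
mat c 577.0 31.3 size 181.4 92.5 long-axis deg 5.6 px [258. 176.]
```

The slab is placed at (580, 36), 5.0°, against the mat at (581, 35), 5.1°. Now down onto the gauge grip.

jog_arm:
  moves:
    - [[-11,6,0],0,85]
    - [[0,0,0],0,85]
    - [[0,0,35],0,85]
    - [[0,0,30],0,85]
    - [[0,0,0],0,85]

```text
time: 7.53
position: [0.4866, -0.2632, 0.1959]
orientation: [0.939, 0.343, -0.004, -0.004]
ft_force: [-0.2, 0.4, -1.6]
width: 0.0851
finger_force: 0.0
```

```bash
python3 go.py 489.4 -265.6 112
```

```text
t 7.5333 p [ 486.6 -263.2  195.9] xang 40.12 tilt 0.68 w 85.07716526257187 F [-0.2  0.4 -1.6] 0.0 q [-0.21  0.29  0.01 -0.   -1.3   2.49]
tool delta [ 0.9  4.5 83.8]
```

jog_arm:
  moves:
    - [[0,1,20],0,85]
    - [[0,0,20],0,85]
    - [[0,0,20],0,85]
    - [[0,0,20],0,85]
    - [[0,0,0],0,85]

```text
time: 7.95
position: [0.4888, -0.2652, 0.1197]
orientation: [0.939, 0.343, -0.002, -0.002]
ft_force: [-0.5, 0.1, -1.0]
width: 0.085
finger_force: 0.0
```

jog_arm:
  moves:
    - [[0,0,0],0,85]
    - [[0,0,0],0,85]

```text
time: 8.12
position: [0.4914, -0.2667, 0.1244]
orientation: [0.939, 0.343, 0.001, 0.001]
ft_force: [0.4, -0.3, 0.5]
width: 0.0849
finger_force: 0.0
```

```bash
python3 go.py 489.4 -265.6 112
```

```text
t 8.1167 p [ 491.4 -266.7  124.4] xang 40.17 tilt 0.17 w 84.9328260170216 F [ 0.4 -0.3  0.5] 0.0 q [-0.22  0.34 -0.11  0.   -1.12  2.49]
tool delta [-0.8 -2.2 12.4]
```

jog_arm:
  moves:
    - [[-1,-2,9],0,85]
    - [[0,0,0],0,85]
    - [[0,0,0],0,50]
    - [[0,0,0],0,35]
    - [[0,0,0],0,15]

```text
time: 8.53
position: [0.4882, -0.2656, 0.1137]
orientation: [0.939, 0.343, 0.0, 0.0]
ft_force: [-1.0, 0.4, 0.9]
width: 0.0512
finger_force: 0.0
```

jog_arm:
  moves:
    - [[0,0,0],0,15]
    - [[0,0,0],0,15]
    - [[0,0,0],0,15]
    - [[0,0,0],0,15]
    - [[0,0,0],0,15]

```text
time: 8.95
position: [0.4882, -0.2655, 0.1135]
orientation: [0.939, 0.343, 0.0, 0.0]
ft_force: [1.3, -0.2, 1.5]
width: 0.0232
finger_force: 62.9
```

```bash
python3 go.py 489.4 -265.6 112
```

```text
t 8.95 p [ 488.2 -265.5  113.5] xang 40.12 tilt 0.03 w 23.2415301833604 F [ 1.3 -0.2  1.5] 62.87038207054138 q [-0.22  0.35 -0.13  0.   -1.09  2.49]
tool delta [0.9 0.8 1.5]
```

Gripped at 23.2 mm with 63 N. Lifting.

jog_arm:
  moves:
    - [[0,0,-6],0,15]
    - [[0,0,-14],0,15]
    - [[0,0,-20],0,15]
    - [[0,0,-20],0,15]
    - [[0,0,-20],0,15]

```text
time: 9.37
position: [0.4874, -0.2652, 0.1938]
orientation: [0.939, 0.343, -0.001, -0.001]
ft_force: [0.7, 0.4, -2.2]
width: 0.0236
finger_force: 62.5
```

jog_arm:
  moves:
    - [[0,0,-12],0,15]
    - [[0,0,-4],0,15]
    - [[0,0,0],0,15]
    - [[0,0,0],0,15]

```text
time: 9.7
position: [0.4875, -0.265, 0.2082]
orientation: [0.939, 0.343, -0.001, -0.001]
ft_force: [-0.0, 0.4, -3.3]
width: 0.0234
finger_force: 62.5
```

```bash
python3 go.py 579.5 36 205.5
```

```text
t 9.7 p [ 487.5 -265.   208.2] xang 40.1 tilt 0.11 w 23.41555952098111 F [-0.   0.4 -3.3] 62.51372694969177 q [-0.22  0.28  0.03 -0.   -1.32  2.49]
tool delta [ 264.3 -171.     3. ]
```

jog_arm:
  moves:
    - [[5,-3,0],0,15]
    - [[13,-8.5,0],0,15]
    - [[22,-14.2,0],0,15]
    - [[22,-14.2,0],0,15]
    - [[22,-14.2,0],0,15]

```text
time: 10.12
position: [0.517, -0.1686, 0.208]
orientation: [0.939, 0.343, -0.001, -0.001]
ft_force: [0.3, 0.4, -2.2]
width: 0.0234
finger_force: 62.6
```

jog_arm:
  moves:
    - [[22,-14.2,0],0,15]
    - [[22,-14.2,0],0,15]
    - [[22,-14.2,0],0,15]
    - [[22,-14.2,0],0,15]
    - [[22,-14.2,0],0,15]

```text
time: 10.53
position: [0.5553, -0.0431, 0.208]
orientation: [0.939, 0.343, -0.001, -0.0]
ft_force: [0.5, -0.6, -2.6]
width: 0.0232
finger_force: 62.6
```

jog_arm:
  moves:
    - [[22,-14.2,0],0,15]
    - [[22,-14.2,0],0,15]
    - [[14,-9,0],0,15]
    - [[8,-5,0],0,15]
    - [[3,-2,0],0,15]

```text
time: 10.95
position: [0.5798, 0.0349, 0.2083]
orientation: [0.939, 0.344, -0.001, -0.0]
ft_force: [-0.2, -0.7, -2.7]
width: 0.0236
finger_force: 62.6
```

jog_arm:
  moves:
    - [[0,0,0],0,15]
    - [[0,0,0],0,15]
    - [[0,0,0],0,15]

```text
time: 11.2
position: [0.5797, 0.0326, 0.2093]
orientation: [0.94, 0.342, -0.0, 0.0]
ft_force: [-0.8, 0.1, -3.0]
width: 0.0231
finger_force: 62.6
```

```bash
python3 go.py 579.5 36 205.5
```

```text
t 11.2 p [579.7  32.6 209.3] xang 40.05 tilt 0.02 w 23.126389213059735 F [-0.8  0.1 -3. ] 62.610965967178345 q [ 0.33  0.33  0.1   0.   -1.34  1.94]
tool delta [ 2.1 -2.7  3.8]
```

jog_arm:
  moves:
    - [[2,-2.5,3.5],0,15]
    - [[0,0,0],0,15]
    - [[0,0,0],0,15]
    - [[0,0,0],0,15]
    - [[0,0,0],0,15]

```text
time: 11.62
position: [0.5799, 0.0366, 0.2059]
orientation: [0.939, 0.343, 0.0, 0.0]
ft_force: [-0.5, 1.1, -3.7]
width: 0.0236
finger_force: 62.5
```

```bash
python3 go.py 579.5 36 205.5; python3 - <<'E'
from m import *
b=cam('side');Q=cloud(b)
cv2.imwrite('pics/g.png',cv2.resize(b['color'][60:260,130:350,::-1],(660,600),interpolation=2))
W=win(b,195,285,165,215);rect(b,W&(Q[:,:,2]>.015)&(Q[:,:,2]<.03),.022,'slab side')
E
```

```text
t 11.6167 p [579.9  36.6 205.9] xang 40.1 tilt 0.01 w 23.632814292417102 F [-0.5  1.1 -3.7] 62.46992468833923 q [ 0.33  0.33  0.1   0.   -1.33  1.94]
tool delta [-0.7  0.3  0.4]
slab side c 581.5 44.6 size 139.0 67.2 long-axis deg 5.0 px [238. 190.]
```

View pics/g.png

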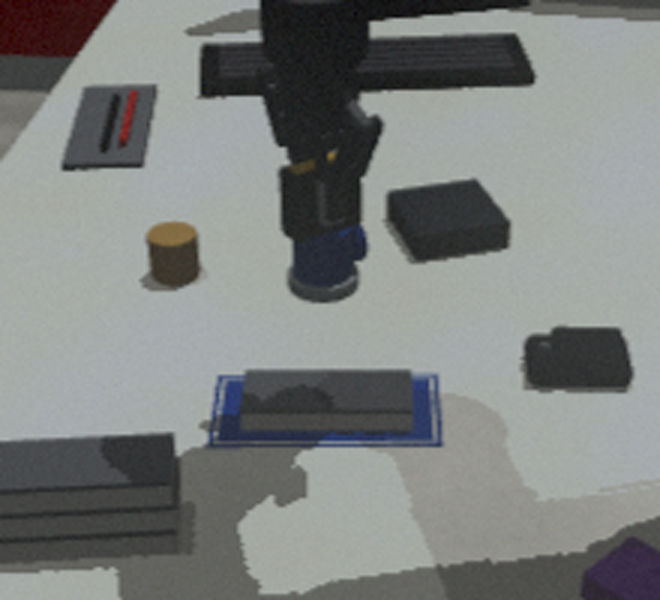

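The gauge hangs upright at (325,265) above the slab, which lies squarely inside the mat's outline (210-440, 375-445). The bystanders look untouched. Handing in.

```bash
python3 -c "
from station import arm
print(arm.job_done())"
```

```text
the job is handed in; nothing more can be done
None
```

The slab was slid onto the mat, lined up and released, and the gauge is held upright and still about 10 cm above the slab's middle; the job was handed in at about 12 s, with no verdict returned.

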